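Reset the tripped breaker under a push-latch cover

TASK

The breaker of the bench power station has tripped. Press the blue push-latch cover in and let go so that it pops wide open, press the red breaker button inside fully down, then push the cover shut and press it in so that it latches and stays closed. Work with the fingertips only, without gripping anything, and leave the loose things on the bench as they are.

Things in the scene. Friction and masses are not known exactly. Their poses are not given: they have to be found in the camera images.
- station: Bench power station, a grey box bolted down, 200 x 200 mm, top 85 mm above the bench. Origin: centre of its underside; x to its back (its -x face has coloured sockets), y to the cover's hinge side, z up. In its flat, bare top is an opening 110 mm (x) by 103 mm (y) with a floor 50 mm down; the shut cover lies in it flush with the top.
- cover_hinge (a point): Point on the cover's hinge line, midway along it, fixed on the station at (0, 45, 81) mm of the station's frame; axes as the station's. The hinge line runs along x. The shut cover reaches from here 92 mm towards -y and is 104 mm wide along x, 6 mm thick, its outer face 4 mm above the hinge line.
- cover_pad (a point): Centre of the white 30 mm disc on the cover's outer face, the place to press: 68 mm from the hinge line, mid-width. Moves with the cover; z is the cover's outward normal, -y points from hinge to free edge. From open the cover is pushed here from the station's +y side, over and down. A weak spring lifts it (1 to 3 N at the disc).
- cover (a joint): Cover angle, rad: 0 shut and latched (within 0.01), 1.5 wide open, nearly upright. Push-push latch: pressed in past -0.05 (disc 4 mm down; hard stop at -0.08, 5.5 mm) and let go, it springs wide open by itself in about 1 s, once nothing is in its way. Swung down from open, pressed in to the stop and let go, it returns to 0 and stays; let go before that it springs open again.
- breaker_top (a point): Centre of the flat top of the red breaker button, 17 mm across, standing in the opening on a black round base (26 mm across, 22 mm tall), at (-18, -7) mm of the station's frame; with the button out its top is 65 mm above the bench, 20 mm below the station's top. z up.
- breaker (a joint): Breaker button travel in m: 0 tripped (out), 0.006 fully down (set). Needs about 3 N to move and stays where it is left.
- flux: Small amber bottle with red cap, 34 mm across, 75 mm tall, standing on the bench; origin at the centre of its underside. Leave alone.
- collar: Copper ring, 56 mm across, 22 mm tall, lying on the bench; origin at the centre of its underside. Leave alone.
- flange: Aluminium disc 66 mm across with a hub, 34 mm tall in all; origin at the centre of its underside. Leave alone.
- driver: Screwdriver with yellow handle, 160 mm long, lying on the bench on the hinge side of the station, along its own x (handle at -x); origin on its underside. Leave alone.

How it is judged:
On the way, in this order (a step that is already met when the one before it is completed fails the run):
1. the cover has popped wide open (over 1.2 rad) (value of joint cover above 1.2 rad), for 0.2 s.
2. the breaker button is pressed down (over 4.5 mm) with the cover open (value of joint breaker above 0.0045 m and value of joint cover above 0.9 rad), for 0.2 s.
At the end, for the whole second after the job is handed in: The cover is shut and stays latched (between -0.03 and 0.04 rad), the breaker button is down (over 4.5 mm of its 6 mm), and each loose thing is within 20 mm of where it stood (value of joint cover between -0.03 and 0.04 rad and value of joint breaker above 0.0045 m and distance of each of flux, collar, flange, driver from where it was at the start of the episode below 0.02 m); the robot touches nothing.
It fails at once if the flux bottle is lifted or moved more than 20 mm (distance of flux from where it was at the start of the episode above 0.02 m).
It fails at once if the copper collar is lifted or moved more than 20 mm (distance of collar from where it was at the start of the episode above 0.02 m).
It fails at once if the aluminium flange is lifted or moved more than 20 mm (distance of flange from where it was at the start of the episode above 0.02 m).
It fails at once if the screwdriver is lifted or moved more than 20 mm (distance of driver from where it was at the start of the episode above 0.02 m).
It also fails if it takes over 53 s, if anything falls off the work surface, if the arm or the gripper's body presses on something with over 40 N, if the wrist force passes 120 N, or if a joint passes its speed limit or range.

ROBOT

A 7-joint arm with a two-finger parallel gripper is mounted at the origin on the work surface. World frame = base frame: x ahead of the robot, y to its left, z up, the work surface at z = 0. Lengths are in m, angles in rad, forces in N, time in s.
With the tool pointing down it reaches from about 0.35 to 0.9 m from the base axis. Payload 7.2 kg.
Tool frame: the origin (TCP) lies at the very end of the fingers, on their centre line; the grasp point (between the pads) lies 19 mm behind it (arm.tcp_to_grasp is the distance from the TCP to the grasp point, in m); z points along the fingers, y is the line along which they close (so a half turn about z gives the same grasp; the last joint's range is limited). The gripper opens to 85 mm and grips with 20 to 120 N. Pads are 22 mm wide; open, the fingers measure 114 mm over their backs; the gripper's body (76 mm by 85 mm) begins 54 mm behind the grasp point. The pads swing forward as they close: fully open they stand 13 mm farther back than shut.
Start: joints at [1.054, 0.411, -0.013, 1.596, 0.006, 1.134, -0.082], TCP at [0.271, -0.563, 0.231] pointing down, gripper open.
Joint ranges: [-2.95, 2.95], [-0.29, 1.99], [-1.47, 1.44], [0.14, 2.54], [-1.03, 4.17], [0.13, 1.85], [-2.86, 2.86]. Speed limits (rad/s): [2.39, 2.39, 3.01, 3.01, 3.14, 3.14, 3.14].

INTERFACE

Orientations are given as [roll, pitch, yaw] about the fixed x, y, z axes, in that order (R = Rz(yaw) Ry(pitch) Rx(roll)).
In Python, from bench import arm, viewer, job_done gives the robot as it stands.
- The arm moves only by the tool servo_tool, never from a script. Its argument "series" is a list of rows, each an object of numbers: "gripper": the closure, from -1 (fully open) to 1 (shut); "x", "y", "z": the shift along the tool's x, y, z in m; "rx", "ry", "rz": the turn, a rotation vector about the tool's x, y, z in rad. A call has exactly 10 rows; each row shifts and turns the commanded pose from where the row before left it, along the tool's axes as they then stand; what a row does not reach is not made up. A row lasts 1/10 s, in which the tool goes at most 50 mm and 8.59 degrees, less where a joint would pass 70% of its speed; a pose out of reach is approached as far as the arm can. A call is refused whole if a number of a shift passes 0.05 or a number of a turn 0.15, either way. A call with a gripper value outside its range is refused whole. The fingers move at their own pace and stop on an object; the grip force is fixed at half the most. Time passes only in rows, so rows that do not move let the fingers close, or fill a call up. It gives the time, the measured TCP pose, the force, the opening and the grip force at its end, in the units of the state.
- arm.observe(): the state, without advancing time (a new reading comes with each control period).
- viewer.snapshot(name): name is "scene" or "top" or "wrist"; returns a dict with "frame" (384x512x3 uint8, red, green, blue), "K" (3x3 intrinsics, pixels), "k1" (the pictures are not rectified: a ray, as slopes to the right and down, at radius r is drawn at 1 + k1 r^2 times it, then the intrinsics apply), "xyz" and "rotation" of the camera in the world. Camera axes: x right, y down, z forward; pixel columns grow to the right and rows downward; lengths in m; the calibration is good to about 2 mm. A picture is of the moment at which its call begins. There is no depth.
- job_done(): hands the job in; it is judged then, once.
The state is a dict: "time_s": time; "joint_positions": joint angles; "joint_velocities": joint speeds; "tau": joint torques, N m; "tcp_pos": TCP position; "eef_rot": TCP orientation; "force": force on the tool from outside, world axes, zero at the start; "ft_torque": the same for the moment, N m; "opening": finger opening in m; "grasp_force": force on a finger pad.
Only numpy, scipy, OpenCV 4.12 (cv2) and the standard library are available. Lean on these libraries where they do the work, as an engineer would, in place of code of your own. Each camera call takes 0.05 s, during which the arm holds its last target. There are 200 camera calls.

## Working session

There is one attempt and no reset: what is moved stays moved. The work goes in short steps, Python scripts to look and compute and a tool call to move; the robot and the scene stay as the last step left them, time stands still between calls to the robot, and variables do not carry over. Pictures are saved under pics/ and viewed, at most 10 in all, crops included, and the job is handed in when it is done.

Besides the shell and the picture viewer there is one more tool, called after "Call:" by a JSON object that holds its "op" and its "data", one argument or row to a line. servo_tool: Moves the arm, as the interface text tells. Its arguments: {"type":"object","properties":{"series":{"type":"array"}},"required":["series"]}

```bash
mkdir -p pics; python3 - <<'E'
from bench import arm, viewer
import cv2,pickle
s=arm.observe();print({k:s[k] for k in('time_s','tcp_pos','eef_rot','opening','force')})
ims=[]
d={}
for n in('scene','top'):
    d[n]=viewer.snapshot(n);cv2.imwrite(f'pics/{n}0.png',d[n]['frame'][:,:,::-1]);print(n,d[n]['xyz'],d[n]['rotation'],d[n]['K'],d[n]['k1'])
pickle.dump(d,open('d0.pkl','wb'))
E
```

```text
{'time_s': 0.0, 'tcp_pos': array([ 0.27093202, -0.56268778,  0.2304494 ]), 'eef_rot': array([-3.13999859e+00,  1.14189392e-04,  4.48846273e-01]), 'opening': 0.08533666520659061, 'force': array([ 0.22834695, -0.19076176,  0.64934262])}
scene [ 1.00503412 -0.14438351  0.85426422] [-2.60984787 -0.0118378   1.16343486] [[451.72777311   0.         250.67959499]
 [  0.         451.72777311 179.78677612]
 [  0.           0.           1.        ]] -0.17863613190077168
top [0.44994978 0.02234719 0.79393123] [-2.93556231  0.003752   -1.52626957] [[366.92958517   0.         260.19282184]
 [  0.         366.92958517 185.2014604 ]
 [  0.           0.           1.        ]] 0.0210232521295219
```

View pics/scene0.png

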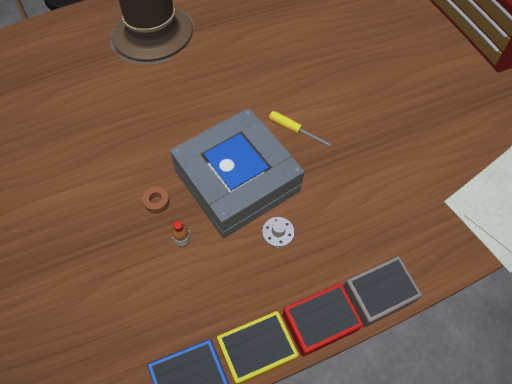

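View pics/top0.png

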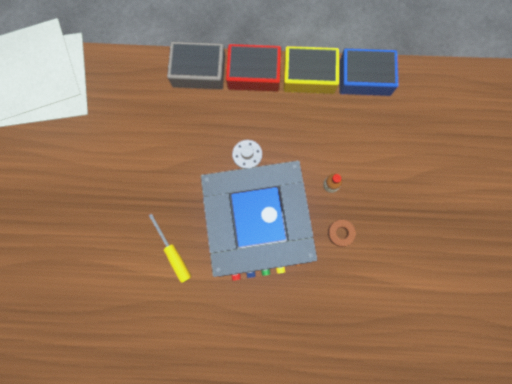

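The top view shows the station centred near (258,218), with the sockets (-x face) at the bottom, the white disc at (269,215) and the hinge side to the left, where the screwdriver lies. The flux bottle, collar and flange are all outside it.

```bash
cat > h.py <<'E'
import numpy as np, cv2
from scipy.spatial.transform import Rotation as R
def ray(s,uv):
    K=s['K'];p=np.atleast_2d(np.array(uv,float))
    d=cv2.undistortPoints(p[:,None],K,np.array([s['k1'],0,0,0,0]))[:,0]
    return np.c_[d,np.ones(len(d))]@R.from_euler('xyz',s['rotation']).as_matrix().T
def plane(s,uv,z):
    r=ray(s,uv);return s['xyz']+r*((z-s['xyz'][2])/r[:,2])[:,None]
def proj(s,P):
    q=(np.atleast_2d(P)-s['xyz'])@R.from_euler('xyz',s['rotation']).as_matrix()
    q=q[:,:2]/q[:,2:];r2=(q**2).sum(1,keepdims=True)
    return (q*(1+s['k1']*r2))*s['K'][0,0]+s['K'][:2,2]
E
python3 - <<'E'
import pickle;from h import *
d=pickle.load(open('d0.pkl','rb'))
np.set_printoptions(precision=4,suppress=True)
for n in d:
    s=d[n];f=s['frame'].astype(int);h=cv2.cvtColor(s['frame'],cv2.COLOR_RGB2HSV)
    lab=cv2.connectedComponentsWithStats(cv2.inRange(h,(105,170,80),(120,255,255)))
    roi=(190,90,320,290) if n=='top' else (165,100,310,240)
    m=cv2.inRange(h,(105,150,60),(125,255,255));k=np.zeros_like(m);k[roi[1]:roi[3]-20,roi[0]:roi[2]]=255;m&=k
    cs,_=cv2.findContours(m,0,2);c=max(cs,key=cv2.contourArea)
    box=cv2.boxPoints(cv2.minAreaRect(c));hull=cv2.convexHull(c)
    q=cv2.approxPolyDP(hull,8,True)[:,0]
    fill=np.zeros_like(m);cv2.fillPoly(fill,[hull],255)
    w=cv2.inRange(h,(0,0,170),(180,70,255))&cv2.erode(fill,np.ones((5,5)))
    M=cv2.moments(w,True);disc=[M['m10']/M['m00'],M['m01']/M['m00']]
    print(n,'cover px',q.tolist(),'disc',disc,plane(s,disc,.085)[0])
    P=plane(s,q,.085);print(P[:,:2].tolist(),np.linalg.norm(P-np.roll(P,1,0),axis=1),P.mean(0))
s=d['top'];P=plane(s,[(201,175),(299,162),(315,258),(213,275)],.085);print('station',P,P.mean(0))
print('obst',plane(s,[(248,153),(334,182),(342,233),(151,215),(184,278),(168,250)],.02))
E
```

```text
scene cover px [[240, 134], [267, 168], [231, 189], [204, 153]] disc [226.26573426573427, 164.6083916083916] [0.5413 0.012  0.085 ]
[[0.48169143012437676, 0.066872886741215], [0.5806741052368078, 0.0843473609033297], [0.5972971763000394, -0.0003706776614986751], [0.49732877787061736, -0.019604710757982605]] [0.0879 0.1005 0.0863 0.1018] [0.5392 0.0328 0.085 ]
top cover px [[276, 188], [284, 237], [239, 245], [232, 194]] disc [268.8663101604278, 214.28877005347593] [0.541  0.0122 0.085 ]
[[0.5935837880514763, 0.00023390077027386422], [0.4985619257151751, -0.018480836722970198], [0.4796322411973417, 0.06680982413130684], [0.577788866126344, 0.08613995584711265]] [0.0873 0.0968 0.0874 0.1   ] [0.5374 0.0337 0.085 ]
station [[ 0.6134  0.1499  0.085 ]
 [ 0.6486 -0.0438  0.085 ]
 [ 0.4618 -0.0783  0.085 ]
 [ 0.4221  0.1124  0.085 ]] [0.5365 0.0351 0.085 ]
obst [[ 0.6824  0.0624  0.02  ]
 [ 0.6254 -0.1262  0.02  ]
 [ 0.5168 -0.1432  0.02  ]
 [ 0.5369  0.2605  0.02  ]
 [ 0.411   0.1794  0.02  ]
 [ 0.4657  0.2175  0.02  ]]
```

The disc is at (0.541, 0.012) and the station yaw is about 0.19 rad. Both views agree. Closing the fingers and approaching now.

Call:
{"op": "servo_tool", "data": {
  "series": [
    {"gripper": 1,"rz": 0.13},
    {"gripper": 1,"rz": 0.127},
    {"gripper": 1,"x": 0.027,"y": -0.037},
    {"gripper": 1,"x": 0.027,"y": -0.037},
    {"gripper": 1,"x": 0.027,"y": -0.037},
    {"gripper": 1,"x": 0.027,"y": -0.037},
    {"gripper": 1,"x": 0.027,"y": -0.037},
    {"gripper": 1,"x": 0.027,"y": -0.037},
    {"gripper": 1,"x": 0.027,"y": -0.037},
    {"gripper": 1,"x": 0.027,"y": -0.037}
  ]
}}

```text
invalid input at $.series[0]: expected keys gripper, x, y, z, rx, ry, rz
```

Call:
{"op": "servo_tool", "data": {
  "series": [
    {"gripper": 1,"x": 0.027,"y": -0.037},
    {"gripper": 1,"x": 0.027,"y": -0.037},
    {"gripper": 1,"x": 0.027,"y": -0.037},
    {"gripper": 1,"x": 0.027,"y": -0.037},
    {"gripper": 1,"x": 0.025,"y": -0.034},
    {"gripper": 1,"x": 0.025,"y": -0.034},
    {"gripper": 1,"z": 0.03},
    {"gripper": 1,"z": 0.03},
    {"gripper": 1,"z": 0.02},
    {"gripper": 1}
  ]
}}

```text
invalid input at $.series[0]: expected keys gripper, x, y, z, rx, ry, rz
```

All keys are needed in each row.

Call:
{"op": "servo_tool", "data": {
  "series": [
    {"gripper": 1,"x": 0,"y": 0,"z": 0,"rx": 0,"ry": 0,"rz": 0.13},
    {"gripper": 1,"x": 0,"y": 0,"z": 0,"rx": 0,"ry": 0,"rz": 0.127},
    {"gripper": 1,"x": 0.027,"y": -0.037,"z": 0,"rx": 0,"ry": 0,"rz": 0},
    {"gripper": 1,"x": 0.027,"y": -0.037,"z": 0,"rx": 0,"ry": 0,"rz": 0},
    {"gripper": 1,"x": 0.027,"y": -0.037,"z": 0,"rx": 0,"ry": 0,"rz": 0},
    {"gripper": 1,"x": 0.027,"y": -0.037,"z": 0,"rx": 0,"ry": 0,"rz": 0},
    {"gripper": 1,"x": 0.027,"y": -0.037,"z": 0,"rx": 0,"ry": 0,"rz": 0},
    {"gripper": 1,"x": 0.027,"y": -0.037,"z": 0,"rx": 0,"ry": 0,"rz": 0},
    {"gripper": 1,"x": 0.027,"y": -0.037,"z": 0,"rx": 0,"ry": 0,"rz": 0},
    {"gripper": 1,"x": 0.027,"y": -0.037,"z": 0,"rx": 0,"ry": 0,"rz": 0}
  ]
}}

```text
time_s: 1.1
tcp_pos: [0.427, -0.2296, 0.2312]
eef_rot: [3.142, 0.0, 0.192]
force: [1.2, -0.6, -0.0]
opening: -0.0001
grasp_force: 0.0
```

Call:
{"op": "servo_tool", "data": {
  "series": [
    {"gripper": 1,"x": 0.0264,"y": -0.0359,"z": 0,"rx": 0,"ry": 0,"rz": 0},
    {"gripper": 1,"x": 0.0264,"y": -0.0359,"z": 0,"rx": 0,"ry": 0,"rz": 0},
    {"gripper": 1,"x": 0.0264,"y": -0.0359,"z": 0,"rx": 0,"ry": 0,"rz": 0},
    {"gripper": 1,"x": 0.0264,"y": -0.0359,"z": 0,"rx": 0,"ry": 0,"rz": 0},
    {"gripper": 1,"x": 0.0264,"y": -0.0359,"z": 0,"rx": 0,"ry": 0,"rz": 0},
    {"gripper": 1,"x": 0.0264,"y": -0.0359,"z": 0,"rx": 0,"ry": 0,"rz": 0},
    {"gripper": 1,"x": 0,"y": 0,"z": 0.04,"rx": 0,"ry": 0,"rz": 0},
    {"gripper": 1,"x": 0,"y": 0,"z": 0.04,"rx": 0,"ry": 0,"rz": 0},
    {"gripper": 1,"x": 0,"y": 0,"z": 0.035,"rx": 0,"ry": 0,"rz": 0},
    {"gripper": 1,"x": 0,"y": 0,"z": 0,"rx": 0,"ry": 0,"rz": 0}
  ]
}}

```text
time_s: 2.1
tcp_pos: [0.5376, 0.0101, 0.1118]
eef_rot: [-3.14, 0.009, 0.192]
force: [-1.2, -0.1, 0.5]
opening: -0.0003
grasp_force: 0.0
```

```bash
python3 - <<'E'
from bench import viewer
import cv2
f=viewer.snapshot('scene')['frame'][80:260,130:350,::-1]
cv2.imwrite('pics/s1.png',cv2.resize(f,None,fx=3,fy=3))
E
```

```text
(no output)
```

View pics/s1.png

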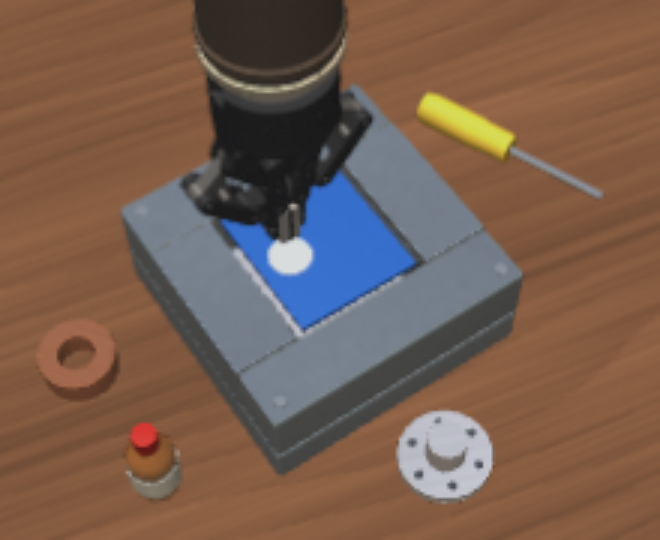

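The fingertip stands over the white disc (pic ~ (290,250)). Pressing.

Call:
{"op": "servo_tool", "data": {
  "series": [
    {"gripper": 1,"x": 0.003,"y": 0,"z": 0.01,"rx": 0,"ry": 0,"rz": 0},
    {"gripper": 1,"x": 0,"y": 0,"z": 0.01,"rx": 0,"ry": 0,"rz": 0},
    {"gripper": 1,"x": 0,"y": 0,"z": 0.005,"rx": 0,"ry": 0,"rz": 0},
    {"gripper": 1,"x": 0,"y": 0,"z": 0.002,"rx": 0,"ry": 0,"rz": 0},
    {"gripper": 1,"x": 0,"y": 0,"z": 0.002,"rx": 0,"ry": 0,"rz": 0},
    {"gripper": 1,"x": 0,"y": 0,"z": 0.002,"rx": 0,"ry": 0,"rz": 0},
    {"gripper": 1,"x": 0,"y": 0,"z": 0.002,"rx": 0,"ry": 0,"rz": 0},
    {"gripper": 1,"x": 0,"y": 0,"z": 0,"rx": 0,"ry": 0,"rz": 0},
    {"gripper": 1,"x": 0,"y": 0,"z": 0,"rx": 0,"ry": 0,"rz": 0},
    {"gripper": 1,"x": 0,"y": 0,"z": 0,"rx": 0,"ry": 0,"rz": 0}
  ]
}}

```text
time_s: 3.15
tcp_pos: [0.5443, 0.0108, 0.0834]
eef_rot: [3.141, -0.0, 0.192]
force: [0.5, -0.5, 0.6]
opening: -0.0
grasp_force: 0.5
```

Call:
{"op": "servo_tool", "data": {
  "series": [
    {"gripper": 1,"x": 0,"y": 0,"z": 0.001,"rx": 0,"ry": 0,"rz": 0},
    {"gripper": 1,"x": 0,"y": 0,"z": 0.001,"rx": 0,"ry": 0,"rz": 0},
    {"gripper": 1,"x": 0,"y": 0,"z": 0.001,"rx": 0,"ry": 0,"rz": 0},
    {"gripper": 1,"x": 0,"y": 0,"z": 0.001,"rx": 0,"ry": 0,"rz": 0},
    {"gripper": 1,"x": 0,"y": 0,"z": 0,"rx": 0,"ry": 0,"rz": 0},
    {"gripper": 1,"x": 0,"y": 0,"z": 0,"rx": 0,"ry": 0,"rz": 0},
    {"gripper": 1,"x": 0,"y": 0,"z": 0,"rx": 0,"ry": 0,"rz": 0},
    {"gripper": 1,"x": 0,"y": 0,"z": 0,"rx": 0,"ry": 0,"rz": 0},
    {"gripper": 1,"x": 0,"y": 0,"z": 0,"rx": 0,"ry": 0,"rz": 0},
    {"gripper": 1,"x": 0,"y": 0,"z": 0,"rx": 0,"ry": 0,"rz": 0}
  ]
}}

```text
time_s: 4.15
tcp_pos: [0.5444, 0.0108, 0.0798]
eef_rot: [3.141, -0.0, 0.192]
force: [-0.3, -1.2, 6.6]
opening: -0.0
grasp_force: 3.3
```

Call:
{"op": "servo_tool", "data": {
  "series": [
    {"gripper": 1,"x": 0,"y": 0,"z": -0.045,"rx": 0,"ry": 0,"rz": 0},
    {"gripper": 1,"x": 0,"y": 0,"z": -0.045,"rx": 0,"ry": 0,"rz": 0},
    {"gripper": 1,"x": 0,"y": 0,"z": -0.045,"rx": 0,"ry": 0,"rz": 0},
    {"gripper": 1,"x": 0,"y": 0,"z": -0.03,"rx": 0,"ry": 0,"rz": 0.149},
    {"gripper": 1,"x": 0,"y": 0,"z": 0,"rx": 0,"ry": 0,"rz": 0.149},
    {"gripper": 1,"x": 0,"y": 0,"z": 0,"rx": 0,"ry": 0,"rz": 0.149},
    {"gripper": 1,"x": 0,"y": 0,"z": 0,"rx": 0,"ry": 0,"rz": 0.149},
    {"gripper": 1,"x": 0,"y": 0,"z": 0,"rx": 0,"ry": 0,"rz": 0.149},
    {"gripper": 1,"x": 0,"y": 0,"z": 0,"rx": 0,"ry": 0,"rz": 0.149},
    {"gripper": 1,"x": 0,"y": 0,"z": 0,"rx": 0,"ry": 0,"rz": 0.149}
  ]
}}

```text
time_s: 5.15
tcp_pos: [0.5438, 0.0111, 0.2439]
eef_rot: [3.141, 0.001, -0.857]
force: [-0.6, -0.2, -0.5]
opening: 0.0001
grasp_force: 0.0
```

```bash
python3 - <<'E'
from bench import viewer
import cv2
f=viewer.snapshot('scene')['frame'][40:260,130:350,::-1]
cv2.imwrite('pics/s2.png',cv2.resize(f,None,fx=2.5,fy=2.5))
E
```

```text
(no output)
```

View pics/s2.png

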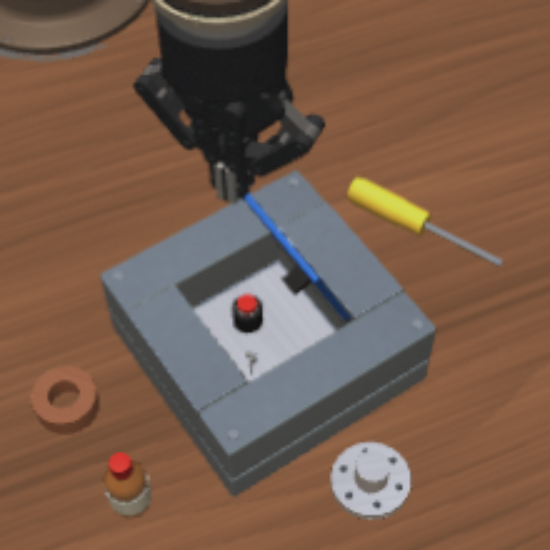

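The cover stands wide open (blue edge from (245,198) to (350,320)) and the red button shows at (247,303). Measuring the button.

```bash
python3 - <<'E'
from bench import viewer
from h import *
s=viewer.snapshot('scene');h=cv2.cvtColor(s['frame'],cv2.COLOR_RGB2HSV)
m=cv2.inRange(h,(0,150,120),(6,255,255))|cv2.inRange(h,(174,150,120),(180,255,255))
k=np.zeros_like(m);k[145:180,210:250]=255;m&=k
M=cv2.moments(m,True);c=[M['m10']/M['m00'],M['m01']/M['m00']]
print(M['m00'],c,plane(s,c,.064),proj(s,[.5205,.0244,.065]))
E
```

```text
43.0 [228.41860465116278, 161.1860465116279] [[0.52259539 0.02353574 0.064     ]] [[228.41437494 160.01007258]]
```

Call:
{"op": "servo_tool", "data": {
  "series": [
    {"gripper": 1,"x": 0,"y": 0,"z": 0,"rx": 0,"ry": 0,"rz": 0.13},
    {"gripper": 1,"x": 0,"y": 0,"z": 0,"rx": 0,"ry": 0,"rz": 0.13},
    {"gripper": 1,"x": 0,"y": 0,"z": 0,"rx": 0,"ry": 0,"rz": 0.13},
    {"gripper": 1,"x": 0,"y": 0,"z": 0,"rx": 0,"ry": 0,"rz": 0.132},
    {"gripper": 1,"x": -0.0155,"y": 0.02,"z": 0,"rx": 0,"ry": 0,"rz": 0},
    {"gripper": 1,"x": 0,"y": 0,"z": 0,"rx": 0,"ry": -0.1,"rz": 0},
    {"gripper": 1,"x": 0.004,"y": 0,"z": 0.04,"rx": 0,"ry": 0,"rz": 0},
    {"gripper": 1,"x": 0.004,"y": 0,"z": 0.04,"rx": 0,"ry": 0,"rz": 0},
    {"gripper": 1,"x": 0.004,"y": 0,"z": 0.04,"rx": 0,"ry": 0,"rz": 0},
    {"gripper": 1,"x": 0,"y": 0,"z": 0,"rx": 0,"ry": 0,"rz": 0}
  ]
}}

```text
time_s: 6.25
tcp_pos: [0.5144, 0.0188, 0.1156]
eef_rot: [3.123, 0.103, -1.256]
force: [-0.3, 0.9, -0.5]
opening: 0.0003
grasp_force: 0.0
```

Call:
{"op": "servo_tool", "data": {
  "series": [
    {"gripper": 1,"x": 0,"y": 0,"z": 0,"rx": 0,"ry": 0,"rz": 0.06},
    {"gripper": 1,"x": 0,"y": 0,"z": 0,"rx": 0,"ry": 0,"rz": 0.06},
    {"gripper": 1,"x": 0,"y": 0,"z": 0,"rx": 0,"ry": 0,"rz": 0},
    {"gripper": 1,"x": -0.0023,"y": -0.0074,"z": 0,"rx": 0,"ry": 0,"rz": 0},
    {"gripper": 1,"x": 0.0015,"y": 0,"z": 0.015,"rx": 0,"ry": 0,"rz": 0},
    {"gripper": 1,"x": 0.0015,"y": 0,"z": 0.015,"rx": 0,"ry": 0,"rz": 0},
    {"gripper": 1,"x": 0.001,"y": 0,"z": 0.012,"rx": 0,"ry": 0,"rz": 0},
    {"gripper": 1,"x": 0,"y": 0,"z": 0,"rx": 0,"ry": 0,"rz": 0},
    {"gripper": 1,"x": 0,"y": 0,"z": 0,"rx": 0,"ry": 0,"rz": 0},
    {"gripper": 1,"x": 0,"y": 0,"z": 0,"rx": 0,"ry": 0,"rz": 0}
  ]
}}

```text
time_s: 7.25
tcp_pos: [0.5247, 0.0222, 0.0786]
eef_rot: [3.121, 0.1, -1.38]
force: [0.8, 0.5, -0.2]
opening: 0.0003
grasp_force: 0.0
```

Call:
{"op": "servo_tool", "data": {
  "series": [
    {"gripper": 1,"x": 0,"y": 0.0035,"z": 0,"rx": 0,"ry": 0,"rz": 0},
    {"gripper": 1,"x": 0.0006,"y": 0,"z": 0.006,"rx": 0,"ry": 0,"rz": 0},
    {"gripper": 1,"x": 0.0006,"y": 0,"z": 0.006,"rx": 0,"ry": 0,"rz": 0},
    {"gripper": 1,"x": 0.0002,"y": 0,"z": 0.002,"rx": 0,"ry": 0,"rz": 0},
    {"gripper": 1,"x": 0.0002,"y": 0,"z": 0.002,"rx": 0,"ry": 0,"rz": 0},
    {"gripper": 1,"x": 0.0002,"y": 0,"z": 0.0025,"rx": 0,"ry": 0,"rz": 0},
    {"gripper": 1,"x": 0,"y": 0,"z": 0,"rx": 0,"ry": 0,"rz": 0},
    {"gripper": 1,"x": 0,"y": 0,"z": 0,"rx": 0,"ry": 0,"rz": 0},
    {"gripper": 1,"x": 0,"y": 0,"z": 0,"rx": 0,"ry": 0,"rz": 0},
    {"gripper": 1,"x": 0,"y": 0,"z": 0,"rx": 0,"ry": 0,"rz": 0}
  ]
}}

```text
time_s: 8.25
tcp_pos: [0.5204, 0.0215, 0.0594]
eef_rot: [3.12, 0.1, -1.38]
force: [0.1, 1.0, 1.9]
opening: 0.0001
grasp_force: 1.2
```

Call:
{"op": "servo_tool", "data": {
  "series": [
    {"gripper": 1,"x": 0,"y": 0,"z": 0.001,"rx": 0,"ry": 0,"rz": 0},
    {"gripper": 1,"x": 0,"y": 0,"z": 0.001,"rx": 0,"ry": 0,"rz": 0},
    {"gripper": 1,"x": 0,"y": 0,"z": 0.001,"rx": 0,"ry": 0,"rz": 0},
    {"gripper": 1,"x": 0,"y": 0,"z": 0,"rx": 0,"ry": 0,"rz": 0},
    {"gripper": 1,"x": 0,"y": 0,"z": 0,"rx": 0,"ry": 0,"rz": 0},
    {"gripper": 1,"x": 0,"y": 0,"z": 0,"rx": 0,"ry": 0,"rz": 0},
    {"gripper": 1,"x": 0,"y": 0,"z": 0,"rx": 0,"ry": 0,"rz": 0},
    {"gripper": 1,"x": 0,"y": 0,"z": 0,"rx": 0,"ry": 0,"rz": 0},
    {"gripper": 1,"x": 0,"y": 0,"z": 0,"rx": 0,"ry": 0,"rz": 0},
    {"gripper": 1,"x": 0,"y": 0,"z": 0,"rx": 0,"ry": 0,"rz": 0}
  ]
}}

```text
time_s: 9.25
tcp_pos: [0.5207, 0.0216, 0.0585]
eef_rot: [3.121, 0.101, -1.381]
force: [-6.5, -0.6, 26.4]
opening: 0.0001
grasp_force: 13.2
```

Button bottomed at 26 N. Lifting, then going over to the hinge side.

Call:
{"op": "servo_tool", "data": {
  "series": [
    {"gripper": 1,"x": -0.004,"y": 0,"z": -0.04,"rx": 0,"ry": 0,"rz": 0},
    {"gripper": 1,"x": -0.004,"y": 0,"z": -0.04,"rx": 0,"ry": 0,"rz": 0},
    {"gripper": 1,"x": -0.004,"y": 0,"z": -0.04,"rx": 0,"ry": 0,"rz": 0},
    {"gripper": 1,"x": -0.004,"y": 0,"z": -0.04,"rx": 0,"ry": 0,"rz": 0},
    {"gripper": 1,"x": -0.004,"y": 0,"z": -0.04,"rx": 0,"ry": 0,"rz": 0},
    {"gripper": 1,"x": 0,"y": 0,"z": 0,"rx": 0,"ry": 0.1,"rz": 0},
    {"gripper": 1,"x": -0.0315,"y": -0.006,"z": 0,"rx": 0,"ry": 0,"rz": 0},
    {"gripper": 1,"x": -0.0315,"y": -0.006,"z": 0,"rx": 0,"ry": 0,"rz": 0},
    {"gripper": 1,"x": -0.0315,"y": -0.006,"z": 0,"rx": 0,"ry": 0,"rz": 0},
    {"gripper": 1,"x": 0,"y": 0,"z": 0,"rx": 0,"ry": 0,"rz": 0}
  ]
}}

```text
time_s: 10.25
tcp_pos: [0.5233, 0.1251, 0.258]
eef_rot: [3.115, 0.041, -1.37]
force: [-0.1, 1.0, -1.1]
opening: 0.0005
grasp_force: 0.0
```

```bash
python3 - <<'E'
from bench import viewer
import cv2
f=viewer.snapshot('scene')['frame'][40:260,130:350,::-1]
cv2.imwrite('pics/s3.png',cv2.resize(f,None,fx=2.5,fy=2.5))
E
```

```text
(no output)
```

View pics/s3.png

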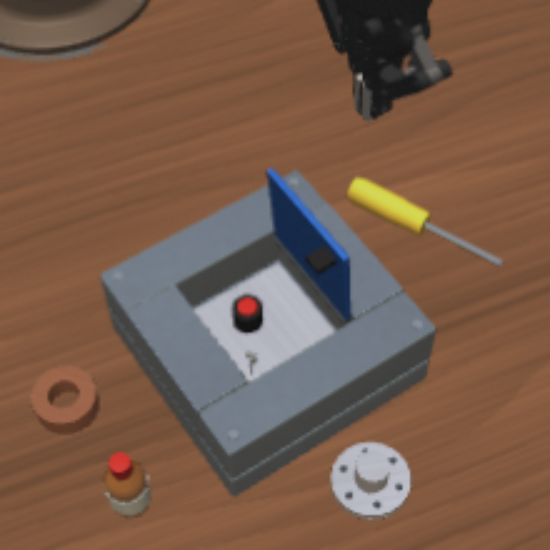

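Cover upright, button visibly lower (red at (247,308)), fingers on the hinge side. Descending behind the cover.

Call:
{"op": "servo_tool", "data": {
  "series": [
    {"gripper": 1,"x": 0,"y": 0.004,"z": 0,"rx": 0.026,"ry": 0.04,"rz": 0},
    {"gripper": 1,"x": 0,"y": 0,"z": 0.037,"rx": 0,"ry": 0,"rz": 0},
    {"gripper": 1,"x": 0,"y": 0,"z": 0.037,"rx": 0,"ry": 0,"rz": 0},
    {"gripper": 1,"x": 0,"y": 0,"z": 0.037,"rx": 0,"ry": 0,"rz": 0},
    {"gripper": 1,"x": 0,"y": 0,"z": 0,"rx": 0,"ry": 0,"rz": 0},
    {"gripper": 1,"x": 0.01,"y": 0,"z": 0,"rx": 0,"ry": 0,"rz": 0},
    {"gripper": 1,"x": 0.01,"y": 0,"z": 0,"rx": 0,"ry": 0,"rz": 0},
    {"gripper": 1,"x": 0,"y": 0,"z": 0,"rx": 0,"ry": 0,"rz": 0},
    {"gripper": 1,"x": 0,"y": 0,"z": 0,"rx": 0,"ry": 0,"rz": 0},
    {"gripper": 1,"x": 0,"y": 0,"z": 0,"rx": 0,"ry": 0,"rz": 0}
  ]
}}

```text
time_s: 11.3
tcp_pos: [0.5245, 0.0985, 0.1489]
eef_rot: [-3.14, 0.002, -1.379]
force: [-0.5, 1.4, -0.0]
opening: 0.0
grasp_force: 0.0
```

Call:
{"op": "servo_tool", "data": {
  "series": [
    {"gripper": 1,"x": 0.01,"y": 0,"z": 0.0015,"rx": 0,"ry": 0,"rz": 0},
    {"gripper": 1,"x": 0.01,"y": 0,"z": 0.0005,"rx": 0,"ry": 0,"rz": 0},
    {"gripper": 1,"x": 0.01,"y": 0,"z": 0.001,"rx": 0,"ry": 0,"rz": 0},
    {"gripper": 1,"x": 0.0095,"y": 0,"z": 0.004,"rx": 0,"ry": 0,"rz": 0},
    {"gripper": 1,"x": 0.01,"y": 0,"z": 0.004,"rx": 0,"ry": 0,"rz": 0},
    {"gripper": 1,"x": 0.0085,"y": 0,"z": 0.006,"rx": 0,"ry": 0,"rz": 0},
    {"gripper": 1,"x": 0.008,"y": 0,"z": 0.007,"rx": 0,"ry": 0,"rz": 0},
    {"gripper": 1,"x": 0.007,"y": 0,"z": 0.0085,"rx": 0,"ry": 0,"rz": 0},
    {"gripper": 1,"x": 0.0065,"y": 0,"z": 0.0095,"rx": 0,"ry": 0,"rz": 0},
    {"gripper": 1,"x": 0,"y": 0,"z": 0,"rx": 0,"ry": 0,"rz": 0}
  ]
}}

```text
time_s: 12.3
tcp_pos: [0.5388, 0.0189, 0.1048]
eef_rot: [3.141, 0.0, -1.38]
force: [0.2, 0.0, 1.2]
opening: 0.0
grasp_force: 0.3
```

```bash
python3 - <<'E'
from bench import viewer
import cv2
f=viewer.snapshot('scene')['frame'][40:260,130:350,::-1]
cv2.imwrite('pics/s4.png',cv2.resize(f,None,fx=2.5,fy=2.5))
E
```

```text
(no output)
```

View pics/s4.png

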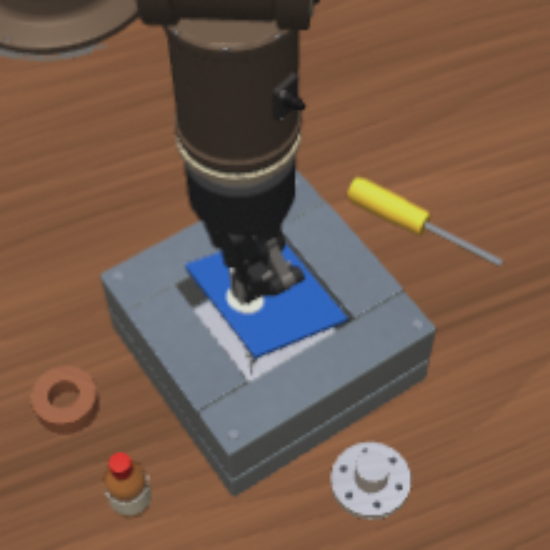

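The cover is held down at a small angle by the fingertip on the disc. Continuing down to the stop.

Call:
{"op": "servo_tool", "data": {
  "series": [
    {"gripper": 1,"x": 0.003,"y": 0,"z": 0.006,"rx": 0,"ry": 0,"rz": 0},
    {"gripper": 1,"x": 0.002,"y": 0,"z": 0.006,"rx": 0,"ry": 0,"rz": 0},
    {"gripper": 1,"x": 0.001,"y": 0,"z": 0.004,"rx": 0,"ry": 0,"rz": 0},
    {"gripper": 1,"x": 0,"y": 0,"z": 0.004,"rx": 0,"ry": 0,"rz": 0},
    {"gripper": 1,"x": 0,"y": 0,"z": 0.003,"rx": 0,"ry": 0,"rz": 0},
    {"gripper": 1,"x": 0,"y": 0,"z": 0.002,"rx": 0,"ry": 0,"rz": 0},
    {"gripper": 1,"x": 0,"y": 0,"z": 0.0015,"rx": 0,"ry": 0,"rz": 0},
    {"gripper": 1,"x": 0,"y": 0,"z": 0,"rx": 0,"ry": 0,"rz": 0},
    {"gripper": 1,"x": 0,"y": 0,"z": 0,"rx": 0,"ry": 0,"rz": 0},
    {"gripper": 1,"x": 0,"y": 0,"z": 0,"rx": 0,"ry": 0,"rz": 0}
  ]
}}

```text
time_s: 13.35
tcp_pos: [0.5408, 0.0143, 0.0802]
eef_rot: [-3.14, 0.002, -1.379]
force: [-1.5, 0.8, 9.2]
opening: -0.0001
grasp_force: 4.1
```

Call:
{"op": "servo_tool", "data": {
  "series": [
    {"gripper": 1,"x": 0,"y": 0,"z": 0.001,"rx": 0,"ry": 0,"rz": 0},
    {"gripper": 1,"x": 0,"y": 0,"z": 0.001,"rx": 0,"ry": 0,"rz": 0},
    {"gripper": 1,"x": 0,"y": 0,"z": 0.0005,"rx": 0,"ry": 0,"rz": 0},
    {"gripper": 1,"x": 0,"y": 0,"z": 0,"rx": 0,"ry": 0,"rz": 0},
    {"gripper": 1,"x": 0,"y": 0,"z": 0,"rx": 0,"ry": 0,"rz": 0},
    {"gripper": 1,"x": 0,"y": 0,"z": 0,"rx": 0,"ry": 0,"rz": 0},
    {"gripper": 1,"x": 0,"y": 0,"z": 0,"rx": 0,"ry": 0,"rz": 0},
    {"gripper": 1,"x": 0,"y": 0,"z": 0,"rx": 0,"ry": 0,"rz": 0},
    {"gripper": 1,"x": 0,"y": 0,"z": 0,"rx": 0,"ry": 0,"rz": 0},
    {"gripper": 1,"x": 0,"y": 0,"z": 0,"rx": 0,"ry": 0,"rz": 0}
  ]
}}

```text
time_s: 14.35
tcp_pos: [0.541, 0.0143, 0.0797]
eef_rot: [-3.139, 0.004, -1.379]
force: [-9.6, 1.6, 33.5]
opening: -0.0001
grasp_force: 16.6
```

At the stop (33 N, moved only 0.5 mm). Releasing straight up.

Call:
{"op": "servo_tool", "data": {
  "series": [
    {"gripper": 1,"x": 0,"y": 0,"z": -0.005,"rx": 0,"ry": 0,"rz": 0},
    {"gripper": 1,"x": 0,"y": 0,"z": -0.02,"rx": 0,"ry": 0,"rz": 0},
    {"gripper": 1,"x": 0,"y": 0,"z": -0.04,"rx": 0,"ry": 0,"rz": 0},
    {"gripper": 1,"x": 0,"y": 0,"z": -0.045,"rx": 0,"ry": 0,"rz": 0},
    {"gripper": 1,"x": 0,"y": 0,"z": -0.045,"rx": 0,"ry": 0,"rz": 0},
    {"gripper": 1,"x": 0,"y": 0,"z": -0.03,"rx": 0,"ry": 0,"rz": 0},
    {"gripper": 1,"x": 0,"y": 0,"z": 0,"rx": 0,"ry": 0,"rz": 0},
    {"gripper": 1,"x": 0,"y": 0,"z": 0,"rx": 0,"ry": 0,"rz": 0},
    {"gripper": 1,"x": 0,"y": 0,"z": 0,"rx": 0,"ry": 0,"rz": 0},
    {"gripper": 1,"x": 0,"y": 0,"z": 0,"rx": 0,"ry": 0,"rz": 0}
  ]
}}

```text
time_s: 15.35
tcp_pos: [0.5396, 0.0142, 0.2608]
eef_rot: [3.14, 0.001, -1.379]
force: [0.1, 0.5, -0.4]
opening: -0.0001
grasp_force: 0.0
```

```bash
python3 - <<'E'
from bench import viewer
import cv2
f=viewer.snapshot('scene')['frame'][40:260,130:350,::-1]
cv2.imwrite('pics/s5.png',cv2.resize(f,None,fx=2.5,fy=2.5))
E
```

```text
(no output)
```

View pics/s5.png

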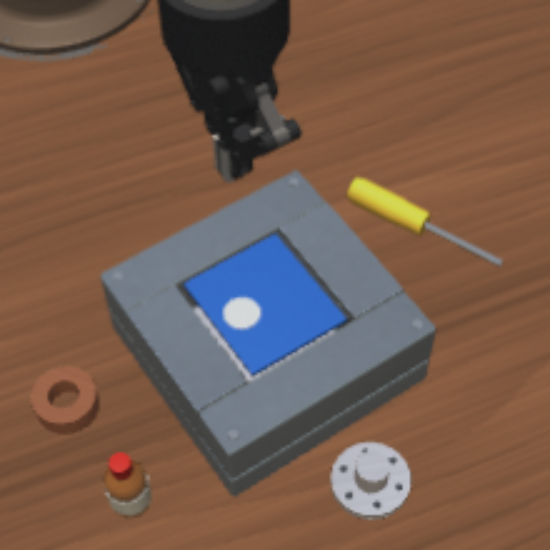

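The cover lies shut and flush (disc at (241,313)), the arm is clear, and the loose things are unmoved. Handing in.

```bash
python3 -c "from bench import job_done;print(job_done())"
```

```text
the job is handed in; nothing more can be done
None
```

I handed the job in at about 15 s: the cover popped open, the breaker was pressed to its stop, and the cover is shut and stayed closed; the loose things look unmoved in the last picture, but no verdict was returned.

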